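# Bulldog clip onto the order board

### The arm

A 6-joint arm with a two-finger parallel gripper is mounted at the origin on a cart in front of the work surface, level with it; the furniture and walls round the work are solid. World frame = base frame: x ahead of the robot, y to its left, z up, the work surface at z = 0. Lengths are in m, angles in rad, forces in N, time in s.
With the tool pointing down it reaches from about 0.35 to 1 m from the base axis. Payload 7.1 kg.
Tool frame: the origin (TCP) lies midway between the tips of the shut fingers; the grasp point (between the pads) lies 19 mm behind it; z points along the fingers, y is the line along which they close (so a half turn about z gives the same grasp; the last joint's range is limited). The gripper opens to 85 mm and grips with 20 to 120 N. Pads are 22 mm wide; open, the fingers measure 114 mm over their backs; the gripper's body (76 mm by 85 mm) begins 54 mm behind the grasp point. The pads swing forward as they close: fully open they stand 13 mm farther back than shut.
Start: joints at [-1.311, 0.423, 1.63, -0, 1.089, -0.019], TCP at [0.172, -0.601, 0.231] pointing down, gripper open.
Joint ranges: [-3, 3], [-0.9, 2.11], [0.09, 2.58], [-1.31, 4.45], [0.11, 2.69], [-2.54, 2.54]. Speed limits (rad/s): [2.39, 2.39, 3.01, 3.14, 3.14, 3.14].

### API

Orientations are given as a unit quaternion [x, y, z, w].
In Python, from station import telemetry, optics, workorder, recognise, regions_of, place_of gives the robot as it stands. The module is installed in compiled form; this text tells all that it offers.
- The arm moves only by the tool jog_arm, never from a script. Its argument "increments" is a list of rows, each an object with "linear": the shift along the tool's x, y, z in m, a list of three; "yaw": the turn about the tool's z in degrees; "claw": the opening, from -1 (shut) to 1 (fully open). A call has 1 to 8 rows; each row shifts and turns the commanded pose from where the row before left it, along the tool's axes as they then stand; what a row does not reach is not made up. A row lasts 1/8 s, in which the tool goes at most 62.5 mm and 10.7 degrees, less where a joint would pass 70% of its speed; a pose out of reach is approached as far as the arm can. A call is refused whole if a number of a shift passes 0.0625 or a number of a turn 10.7, either way. A call with a gripper value outside its range is refused whole. The fingers move at their own pace and stop on an object; "grip_force" is the grip in N (left out, the last holds). Time passes only in rows, so rows that do not move let the fingers close. It gives the time, the measured TCP pose, the force, the opening and the grip force at its end, in the units of the state.
- telemetry.read_state(): the state, without advancing time (a new reading comes with each control period).
- optics.read_camera(name): name is "scene" or "top" or "wrist"; returns the picture (384x512x3 uint8, red, green, blue); there is no depth.
- optics.calibration(name): a dict with "camera_matrix" (3x3 intrinsics, pixels), "R" (3x3) and "t" (3): a world point X has camera coordinates R X + t. Camera axes: x right, y down, z forward; pixel columns grow to the right and rows downward; lengths in m; the calibration is good to about 2 mm. The wrist camera is an equidistant fisheye: a pixel r from the principal point sees the ray r / f radians off the axis. A picture is of the moment at which its call begins: read the wrist's pose just before it. calibration takes no time and is no camera call; for the wrist camera it gives the pose at the moment of the call.
- workorder.close_job(): hands the job in; it is judged then, once.
Trained networks look in the newest picture that a camera, given by its name, has taken for a name from the list of things; names that differ only in an ending like _2 or _b are one class to them, and where a whole thing is asked for, a point or a joint stands for the part that bears it (a point fixed in the world has none). Each returns a list of dicts, best first, with "p" (0 to 1); they miss things now and then, are a little off and sometimes report something else, mostly with a low value. They report only what shows in the picture. A call takes as long as a camera call.
- recognise(camera, label): "position" ([column, row] in pixels, amid what is visible of it).
- regions_of(camera, label): "mask" (384x512 bool, what is visible of it) and "position" ([column, row] in pixels, amid what is visible of it).
- place_of(camera, label): "position" ([column, row] in pixels: a listed point, or the origin of a listed thing).
The state is a dict: "time": time; "joint_positions": joint angles; "qd": joint speeds; "joint_torque": joint torques, N m; "tool_pos": TCP position; "tcp_rot": TCP orientation; "ft_force": force on the tool from outside, world axes, zero at the start; "ft_torque": the same for the moment, N m; "opening": finger opening in m; "grasp_force": force on a finger pad.
Only numpy, scipy, OpenCV 4.12 (cv2) and the standard library are available. Lean on these libraries where they do the work, as an engineer would, in place of code of your own. Each camera call takes 0.05 s, during which the arm holds its last target. There are 200 camera calls.

### The job

Get the order board ready for the next slips: squeeze the large bulldog clip open by its arms, set it astride the top edge of the taller of the two upright wooden boards, near the middle of that edge, square to the board and upright with its jaws well down over the edge, and let it spring shut on the board. Leave the small clip standing where it is.

Things in the scene. Friction and masses are not known exactly. Their poses are not given: they have to be found in the camera images.
- large_clip_centre (a point): Larger steel bulldog clip standing on shut jaws, black arms up; 91 mm high, jaws 44 wide (y), 32 thick (x). Point: centre, 46 above jaw bottom; z up, x squeeze direction. Arms 25 wide, 54 across the top; hold them 32 above this point and squeeze (11 N spring) to a stop: 30 across, parallel, jaws 28 apart. Lips: lowest 12; throat 20 wide above, up to 2 below the point. Springs shut when let go. 60 g.
- tall_board_edge (a point): The taller of two upright light-wood boards, fixed: panel 140 mm wide (along y), 6 mm thick (along x), on a wooden foot 70 x 160 x 14 mm; top edge 140 mm above the worktop. This point: middle of the top edge; x normal to the panel, y along the edge, z up.
- small_clip_centre (a point): The smaller steel bulldog clip, standing likewise: same shape, 57 mm high, jaws 27 mm wide, 20 mm thick, 33 mm across the arms. Not to be used. This point: its centre, 28 mm above the bottom of its jaws; axes as for the large clip.
- low_board_edge (a point): The lower of the two upright boards, fixed: same panel width, thickness and foot, but its top edge is only 85 mm above the worktop. Not to be used. This point: middle of its top edge; axes as for the taller board.

How it is judged:
By the outcome, as a careful person would: the job done as asked, in the order asked, and still so for the second after the job is handed in, with the robot touching nothing.
It also fails if it takes over 48 s, if anything falls off the work surface, if the arm or the gripper's body presses on something with over 40 N, if the wrist force passes 120 N, or if a joint passes its speed limit or range.

## Working session

There is one attempt and no reset: what is moved stays moved. The work goes in short steps, Python scripts to look and compute and a tool call to move; the robot and the scene stay as the last step left them, time stands still between calls to the robot, and variables do not carry over. Pictures are saved under pics/ and viewed, at most 10 in all, crops included, and the job is handed in when it is done.

Besides the shell and the picture viewer there is one more tool, called by a JSON object that holds its "fn" and its "kwargs". jog_arm: Moves the arm, as the interface text tells. Its arguments: {"type":"object","properties":{"increments":{"type":"array"},"grip_force":{"type":"number"}},"required":["increments"]}

```bash
mkdir -p pics
cat > h.py <<'E'
import numpy as np, cv2
from station import telemetry, optics, workorder, recognise, regions_of, place_of
def ray(cam,px,c=None):
    c=c or optics.calibration(cam); K=np.array(c["camera_matrix"]);R=np.array(c["R"]);t=np.array(c["t"])
    a=(px[0]-K[0,2])/K[0,0]; b=(px[1]-K[1,2])/K[1,1]
    if cam=="wrist":
        r=np.hypot(a,b); s=np.sin(r)/r if r>1e-9 else 1; d=np.array([a*s,b*s,np.cos(r)])
    else: d=np.array([a,b,1.]); d/=np.linalg.norm(d)
    return -R.T@t, R.T@d
def atz(cam,px,z,c=None):
    o,d=ray(cam,px,c); return o+d*(z-o[2])/d[2]
def tri(rs):
    A=sum(np.eye(3)-np.outer(d,d) for o,d in rs); b=sum((np.eye(3)-np.outer(d,d))@o for o,d in rs)
    X=np.linalg.solve(A,b); return X,[np.linalg.norm((np.eye(3)-np.outer(d,d))@(X-o)) for o,d in rs]
def proj(cam,X,c=None):
    c=c or optics.calibration(cam); K=np.array(c["camera_matrix"]);p=np.array(c["R"])@X+np.array(c["t"])
    if cam=="wrist":
        th=np.arctan2(np.hypot(p[0],p[1]),p[2]); q=p[:2]/np.hypot(p[0],p[1])*th
    else: q=p[:2]/p[2]
    return K[:2,:2]@q+K[:2,2]
def save(n,im,s=1): cv2.imwrite("pics/"+n,cv2.resize(im[...,::-1],None,fx=s,fy=s,interpolation=cv2.INTER_CUBIC))
E
python3 - <<'E'
from h import *
np.set_printoptions(precision=4,suppress=True)
s=telemetry.read_state(); print(s["time"],s["tool_pos"],s["tcp_rot"],s["opening"])
H={"large_clip_centre":.046,"tall_board_edge":.14,"small_clip_centre":.028,"low_board_edge":.085}
ims=[]
for cam in("scene","top"):
    im=optics.read_camera(cam).copy(); ims.append(im)
    for n,z in H.items():
        for d in place_of(cam,n)[:2]: print(cam,n,d["p"],d["position"],atz(cam,d["position"],z))
save("a.png",np.hstack(ims),.78)
E
```

```text
0.0 [ 0.1719 -0.6003  0.2306] [ 0.9903  0.139  -0.0001 -0.0008] 0.08505323642334352
scene large_clip_centre 0.88 [244.9, 283.5] [ 0.4263 -0.309   0.046 ]
scene small_clip_centre 0.74 [190.2, 148.0] [0.4703 0.0919 0.028 ]
scene low_board_edge 0.67 [334.9, 284.2] [ 0.5633 -0.4001  0.085 ]
top large_clip_centre 0.8 [309.1, 213.2] [ 0.4358 -0.301   0.046 ]
top tall_board_edge 0.7 [160.0, 163.2] [0.5597 0.0894 0.14  ]
top small_clip_centre 0.49 [167.9, 205.5] [0.4632 0.0871 0.028 ]
top low_board_edge 0.96 [345.4, 162.2] [ 0.5687 -0.3981  0.085 ]
```

View pics/a.png

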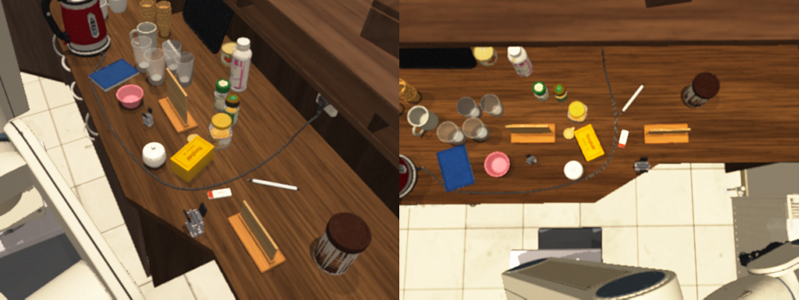

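The clips and boards match the reports: the large clip is near scene (250,282), and the tall board is the left one in the top view, near (0.56, 0.09). I'll move over the large clip to look closer.

{"fn": "jog_arm", "kwargs": {"increments": [{"linear":[0.047,-0.03,0],"yaw":0,"claw":1},{"linear":[0.047,-0.03,0],"yaw":0,"claw":1},{"linear":[0.047,-0.03,0],"yaw":0,"claw":1},{"linear":[0.047,-0.03,0],"yaw":0,"claw":1},{"linear":[0.047,-0.03,0],"yaw":0,"claw":1},{"linear":[0.047,-0.03,0],"yaw":0,"claw":1},{"linear":[0,0,0],"yaw":0,"claw":1}]}}

```text
time: 1.38
tool_pos: [0.3956, -0.3476, 0.2315]
tcp_rot: [0.99, 0.141, 0.0, -0.0]
ft_force: [-0.7, -0.2, 0.9]
opening: 0.086
grasp_force: 0.0
```

```bash
cat > look.py <<'E'
from h import *
import sys
np.set_printoptions(precision=4,suppress=True)
s=telemetry.read_state(); print(s["time"],s["tool_pos"],s["tcp_rot"],s["opening"],s["ft_force"])
c=optics.calibration("wrist"); im=optics.read_camera("wrist").copy(); save(sys.argv[1],im,1.5)
H={"large_clip_centre":.046,"tall_board_edge":.14}
for n in sys.argv[2:]:
    for d in place_of("wrist",n)[:1]: print(n,d["p"],d["position"],atz("wrist",d["position"],H[n],c))
    np.save("c.npy",c,allow_pickle=True)
E
python3 look.py b.png large_clip_centre
```

```text
1.375 [ 0.3956 -0.3476  0.2315] [ 0.99    0.1413  0.0003 -0.    ] 0.08600464683973019 [-0.7371 -0.2033  0.9007]
large_clip_centre 0.84 [229.6, 123.9] [ 0.4346 -0.3073  0.046 ]
```

View pics/b.png

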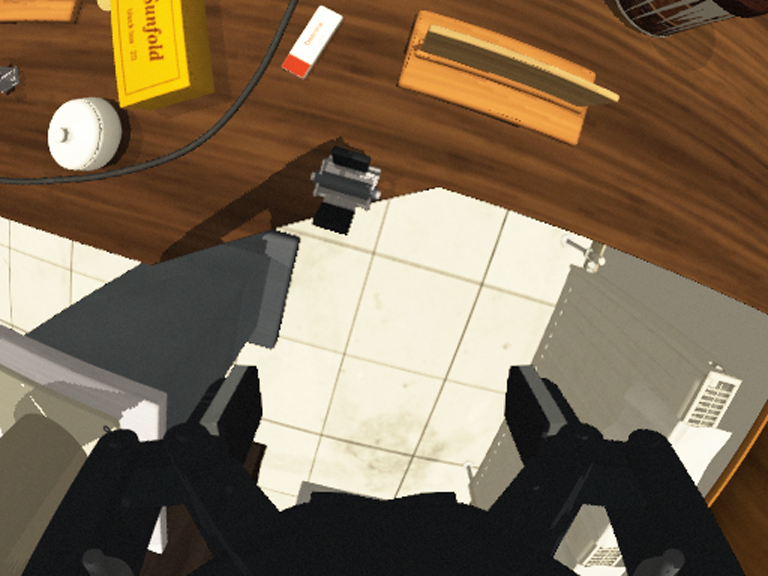

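Wrist view: the large clip is at about (346,187) of the enlarged picture, arms nearly along the image's vertical, low board behind it. I'll fit its yaw from features.

```bash
cat > fit.py <<'E'
from h import *
np.set_printoptions(precision=4,suppress=True)
c=np.load("c.npy",allow_pickle=True).item()
m=regions_of("wrist","large_clip_centre")[0]["mask"]; print(m.sum())
H=lambda P: cv2.convexHull(np.float32(P))
def model(p):
    x,y,a=p; u=np.array([np.cos(a),np.sin(a),0]);v=np.array([-u[1],u[0],0]);o=np.array([x,y,0])
    polys=[]
    B=[o+i*u*.016+j*v*.022+[0,0,k] for i in(1,-1) for j in(1,-1) for k in(0.0,.044)]; polys.append(B)
    for s in(1,-1): polys.append([o+s*u*d+j*v*.0125+[0,0,k] for d,k in((.012,.044),(.027,.091)) for j in(1,-1)])
    return [np.array([proj("wrist",q,c) for q in P]) for P in polys]
def rend(p,S=4):
    im=np.zeros((384*S,512*S),np.uint8)
    for P in model(p): cv2.fillConvexPoly(im,H(P*S).astype(np.int32),255)
    return cv2.resize(im,(512,384),interpolation=cv2.INTER_AREA)/255.
best=None
for a in np.radians(np.arange(-40,41,4)):
  for dx in np.arange(-.009,.0091,.003):
    for dy in np.arange(-.009,.0091,.003):
      p=(.433+dx,-.306+dy,a); r=rend(p,2); e=np.abs(r-m).sum()
      if best is None or e<best[0]: best=(e,p)
from scipy.optimize import minimize
f=lambda q: np.abs(rend((q[0]/100,q[1]/100,q[2]/10))-m).sum()
r=minimize(f,[best[1][0]*100,best[1][1]*100,best[1][2]*10],method="Nelder-Mead",options=dict(initial_simplex=[np.array([best[1][0]*100,best[1][1]*100,best[1][2]*10])+d for d in np.vstack([np.zeros(3),np.diag([.3,.3,.6])])]))
p=(r.x[0]/100,r.x[1]/100,r.x[2]/10); print(p,np.degrees(p[2]),r.fun,best[0])
im=cv2.resize(cv2.imread("pics/b.png"),(512,384))[75:175,180:290]
im=cv2.resize(im,None,fx=5,fy=5,interpolation=cv2.INTER_CUBIC)
for P in model(p): cv2.polylines(im,[H((P-[180,75]+.5)*5).astype(np.int32)],True,(0,255,0),1)
cv2.imwrite("pics/fit.png",im)
E
python3 fit.py
```

```text
1789
(np.float64(0.4356836827170947), np.float64(-0.30868673262607726), np.float64(-0.02041813917034652)) -1.1698731999716039 178.71372549019608 209.83137254901962
```

View pics/fit.png

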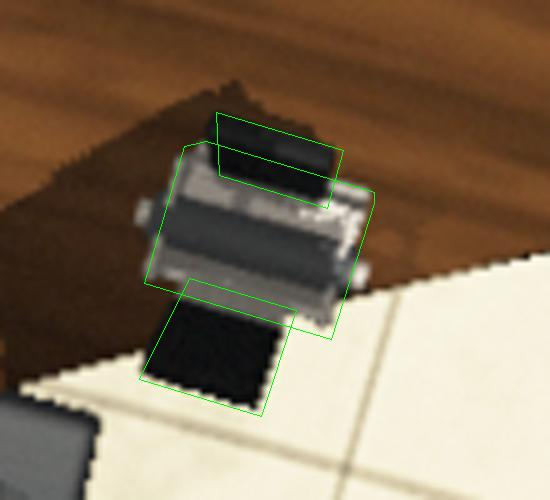

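The clip's yaw is about 0 and its centre about (0.435, -0.3075). I'll turn the tool so its y lies along world x and go above it.

{"fn": "jog_arm", "kwargs": {"increments": [{"linear":[0,0,0],"yaw":-10.5,"claw":1},{"linear":[0,0,0],"yaw":-10.5,"claw":1},{"linear":[0,0,0],"yaw":-10.5,"claw":1},{"linear":[0,0,0],"yaw":-10.5,"claw":1},{"linear":[0,0,0],"yaw":-10.5,"claw":1},{"linear":[0,0,0],"yaw":-10.5,"claw":1},{"linear":[0,0,0],"yaw":-10.5,"claw":1},{"linear":[0,0,0],"yaw":0,"claw":1}]}}

```text
time: 2.52
tool_pos: [0.3927, -0.3513, 0.2313]
tcp_rot: [0.712, 0.702, -0.0, -0.0]
ft_force: [-0.1, 0.9, -0.6]
opening: 0.0854
grasp_force: 0.0
```

{"fn": "jog_arm", "kwargs": {"increments": [{"linear":[0.02,0.02,0.03],"yaw":0,"claw":1},{"linear":[0.02,0.02,0.03],"yaw":0,"claw":1},{"linear":[0,0,0],"yaw":0,"claw":1}]}}

```text
time: 2.9
tool_pos: [0.4331, -0.3094, 0.1693]
tcp_rot: [0.711, 0.703, -0.0, -0.002]
ft_force: [-0.3, 0.0, -0.2]
opening: 0.0852
grasp_force: 0.0
```

```bash
python3 look.py c.png large_clip_centre; sed -i 's/b.png/c.png/' fit.py; python3 fit.py
```

```text
2.9 [ 0.4331 -0.3094  0.1693] [ 0.7113  0.7029 -0.0003 -0.0022] 0.08523986059357999 [-0.3239  0.0455 -0.2424]
large_clip_centre 0.7 [260.5, 180.0] [ 0.4382 -0.3077  0.046 ]
2708
(np.float64(0.43647734873529204), np.float64(-0.3104226828841241), np.float64(-0.027228149450950867)) -1.5600580474909345 369.5607843137255 443.5607843137255
```

View pics/c.png

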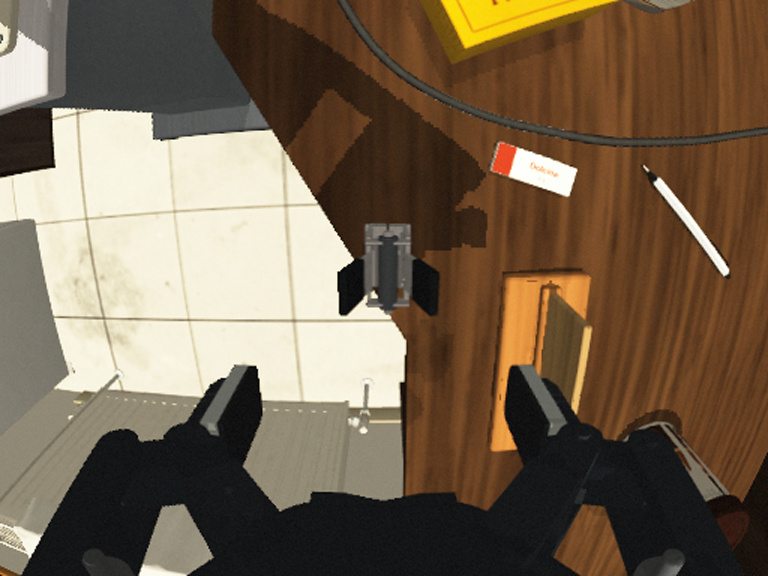

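The clip is almost centred between the fingers (column 388 against about 383), and the arms are aligned with the tool. I'll descend and squeeze.

{"fn": "jog_arm", "kwargs": {"increments": [{"linear":[0.001,0.002,0.04],"yaw":0,"claw":1},{"linear":[0,0,0.04],"yaw":0,"claw":1},{"linear":[0,0,0.032],"yaw":0,"claw":1},{"linear":[0,0,0],"yaw":0,"claw":1}], "grip_force": 40}}

```text
time: 3.55
tool_pos: [0.4347, -0.3098, 0.0585]
tcp_rot: [0.711, 0.703, -0.0, -0.001]
ft_force: [-0.1, -0.7, -0.4]
opening: 0.0853
grasp_force: 0.0
```

{"fn": "jog_arm", "kwargs": {"increments": [{"linear":[0,0,0],"yaw":0,"claw":-1},{"linear":[0,0,0],"yaw":0,"claw":-1},{"linear":[0,0,0],"yaw":0,"claw":-1},{"linear":[0,0,0],"yaw":0,"claw":-1},{"linear":[0,0,0],"yaw":0,"claw":-1},{"linear":[0,0,0],"yaw":0,"claw":-1}]}}

```text
time: 4.3
tool_pos: [0.4365, -0.3111, 0.0634]
tcp_rot: [0.71, 0.704, -0.0, 0.002]
ft_force: [-9.8, -0.1, 31.1]
opening: 0.0322
grasp_force: 37.6
```

{"fn": "jog_arm", "kwargs": {"increments": [{"linear":[0,0,-0.005],"yaw":0,"claw":-1},{"linear":[0,0,-0.005],"yaw":0,"claw":-1},{"linear":[0,0,-0.03],"yaw":0,"claw":-1},{"linear":[0,0,-0.05],"yaw":0,"claw":-1},{"linear":[0,0,-0.05],"yaw":0,"claw":-1},{"linear":[0,0,-0.05],"yaw":0,"claw":-1},{"linear":[0,0,0],"yaw":0,"claw":-1}]}}

```text
time: 5.18
tool_pos: [0.4381, -0.311, 0.2538]
tcp_rot: [0.71, 0.704, 0.001, 0.004]
ft_force: [0.1, -0.8, -1.4]
opening: 0.0312
grasp_force: 39.9
```

```bash
python3 look.py d.png
```

```text
5.175 [ 0.4381 -0.311   0.2538] [0.7103 0.7039 0.0007 0.0043] 0.031198604962866267 [ 0.1066 -0.7596 -1.4059]
```

View pics/d.png

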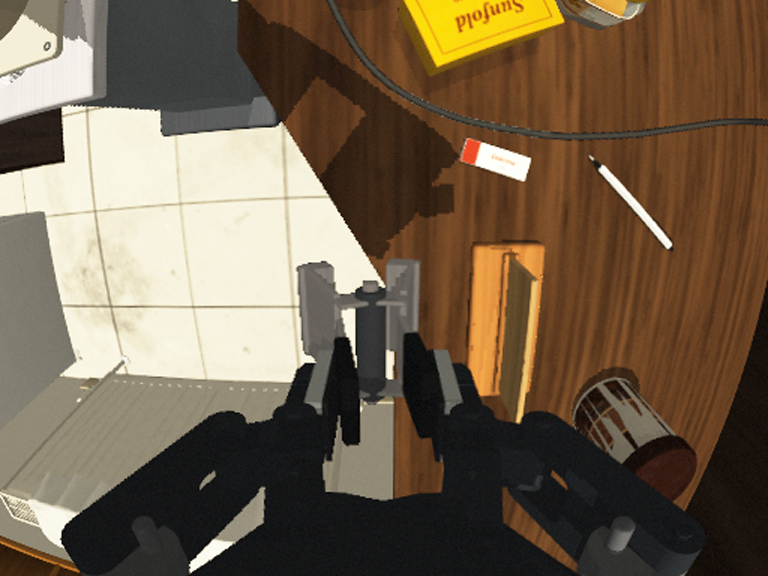

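Wrist view: the clip is held open, but its jaws (centre column about 358) are offset from its arms (about 382). It is leaning in the pads by some 5–8° because the pads swing forward as they close. I'll set it down a little further in from the edge and regrasp it while rising.

{"fn": "jog_arm", "kwargs": {"increments": [{"linear":[0.015,0.015,0.05],"yaw":0,"claw":-1},{"linear":[0.015,0.015,0.05],"yaw":0,"claw":-1},{"linear":[0,0,0.05],"yaw":0,"claw":-1},{"linear":[0,0,0.025],"yaw":0,"claw":-1},{"linear":[0,0,0.005],"yaw":0,"claw":-1},{"linear":[0,0,0.004],"yaw":0,"claw":-1},{"linear":[0,0,0],"yaw":0,"claw":-1}]}}

```text
time: 6.1
tool_pos: [0.4666, -0.2801, 0.0659]
tcp_rot: [0.71, 0.704, 0.0, 0.001]
ft_force: [0.5, -0.7, -0.2]
opening: 0.0313
grasp_force: 39.9
```

{"fn": "jog_arm", "kwargs": {"increments": [{"linear":[0,0,0.002],"yaw":0,"claw":-1},{"linear":[0,0,0.002],"yaw":0,"claw":-1},{"linear":[0,0,0],"yaw":0,"claw":-1}]}}

```text
time: 6.48
tool_pos: [0.4674, -0.2807, 0.0638]
tcp_rot: [0.71, 0.704, 0.0, 0.002]
ft_force: [-2.6, 2.0, 18.3]
opening: 0.0314
grasp_force: 44.0
```

{"fn": "jog_arm", "kwargs": {"increments": [{"linear":[0,0,0],"yaw":0,"claw":-0.15},{"linear":[0,0,0],"yaw":0,"claw":0.0},{"linear":[0,0,0],"yaw":0,"claw":0.15},{"linear":[0,0,0],"yaw":0,"claw":0.3},{"linear":[0,0,0],"yaw":0,"claw":0.6},{"linear":[0,0,0],"yaw":0,"claw":1},{"linear":[0,0,0],"yaw":0,"claw":1}]}}

```text
time: 7.35
tool_pos: [0.4662, -0.2799, 0.0613]
tcp_rot: [0.71, 0.704, -0.0, -0.0]
ft_force: [0.2, 0.0, -0.5]
opening: 0.0853
grasp_force: 0.0
```

{"fn": "jog_arm", "kwargs": {"increments": [{"linear":[0,0,-0.05],"yaw":0,"claw":1},{"linear":[0,0,-0.05],"yaw":0,"claw":1},{"linear":[0,0,0],"yaw":0,"claw":1}]}}

```text
time: 7.72
tool_pos: [0.4686, -0.2813, 0.1652]
tcp_rot: [0.71, 0.704, 0.001, 0.004]
ft_force: [0.5, -1.3, 0.2]
opening: 0.0857
grasp_force: 0.0
```

```bash
python3 look.py e.png large_clip_centre; sed -i 's/c.png/e.png/;s/.433+dx,-.306+dy/.467+dx,-.279+dy/' fit.py; python3 fit.py
```

```text
7.725 [ 0.4686 -0.2813  0.1652] [0.7103 0.7039 0.0009 0.0038] 0.08567789063886189 [ 0.5364 -1.3214  0.1589]
large_clip_centre 0.64 [240.3, 179.3] [ 0.4562 -0.2783  0.046 ]
2873
(np.float64(0.4587562663365208), np.float64(-0.2781782754762332), np.float64(0.0027953859336411506)) 0.16016381610787514 331.6549019607843 377.7647058823529
```

View pics/e.png

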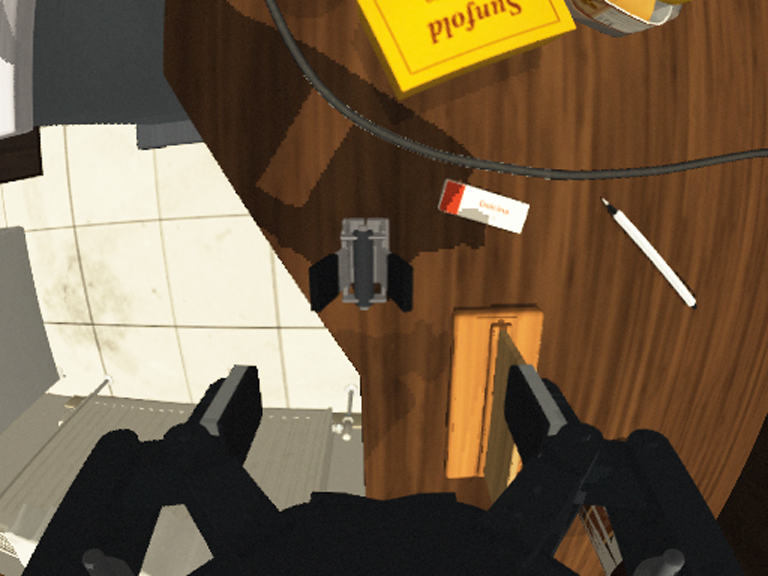

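The clip is standing upright and square at column 362 against a tool centre of about 383, so it lies about 10 mm to the tool's −y. I'll correct, descend, and close in steps while rising.

{"fn": "jog_arm", "kwargs": {"increments": [{"linear":[0.002,-0.0105,0.03],"yaw":0,"claw":1},{"linear":[0,0,0.04],"yaw":0,"claw":1},{"linear":[0,0,0.035],"yaw":0,"claw":0.6},{"linear":[0,0,0],"yaw":0,"claw":0.5},{"linear":[0,0,0],"yaw":0,"claw":0.4}], "grip_force": 30}}

```text
time: 8.5
tool_pos: [0.4557, -0.2777, 0.0563]
tcp_rot: [0.71, 0.704, -0.0, -0.0]
ft_force: [0.9, -0.2, 0.8]
opening: 0.0596
grasp_force: 0.0
```

```bash
python3 look.py f.png large_clip_centre
```

```text
8.5 [ 0.4557 -0.2777  0.0563] [ 0.7103  0.7039 -0.0001 -0.0004] 0.0595953298888407 [ 0.9132 -0.2255  0.7662]
large_clip_centre 0.56 [258.0, 234.0] [ 0.4577 -0.2755  0.046 ]
```

View pics/f.png

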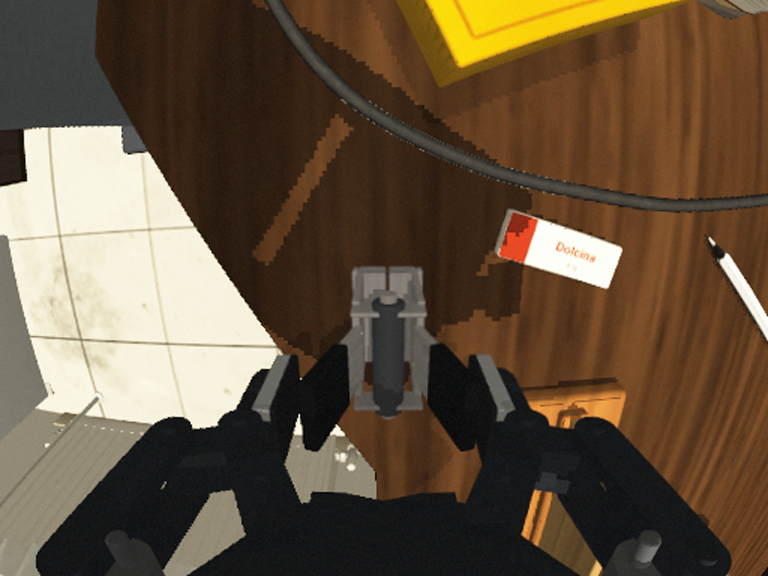

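Fingers straddle the arms, pad centre column about 384 and clip centre about 390. I'll shift +2 mm and close gradually while rising.

{"fn": "jog_arm", "kwargs": {"increments": [{"linear":[0,0.002,0],"yaw":0,"claw":0.3},{"linear":[0,0,-0.0005],"yaw":0,"claw":0.2},{"linear":[0,0,-0.001],"yaw":0,"claw":0.1},{"linear":[0,0,-0.001],"yaw":0,"claw":0.0},{"linear":[0,0,-0.001],"yaw":0,"claw":-0.1}]}}

```text
time: 9.22
tool_pos: [0.4583, -0.2781, 0.0608]
tcp_rot: [0.71, 0.704, 0.0, 0.001]
ft_force: [0.2, -0.7, 0.8]
opening: 0.0388
grasp_force: 7.6
```

Clean so far, with almost no vertical force.

{"fn": "jog_arm", "kwargs": {"increments": [{"linear":[0,0,-0.001],"yaw":0,"claw":-0.2},{"linear":[0,0,-0.001],"yaw":0,"claw":-0.3},{"linear":[0,0,-0.001],"yaw":0,"claw":-0.5},{"linear":[0,0,0],"yaw":0,"claw":-1},{"linear":[0,0,0],"yaw":0,"claw":-1}], "grip_force": 40}}

```text
time: 9.85
tool_pos: [0.458, -0.2778, 0.0629]
tcp_rot: [0.71, 0.704, 0.0, 0.0]
ft_force: [0.7, -0.4, 2.8]
opening: 0.0305
grasp_force: 39.9
```

{"fn": "jog_arm", "kwargs": {"increments": [{"linear":[0,0,-0.005],"yaw":0,"claw":-1},{"linear":[0,0,-0.04],"yaw":0,"claw":-1},{"linear":[0,0,-0.05],"yaw":0,"claw":-1},{"linear":[0,0,-0.05],"yaw":0,"claw":-1},{"linear":[0,0,-0.03],"yaw":0,"claw":-1},{"linear":[0,0,0],"yaw":0,"claw":-1}]}}

```text
time: 10.6
tool_pos: [0.4591, -0.2785, 0.2404]
tcp_rot: [0.71, 0.704, 0.001, 0.003]
ft_force: [0.9, 1.1, -0.6]
opening: 0.0306
grasp_force: 40.0
```

```bash
python3 look.py g.png large_clip_centre
```

```text
10.6 [ 0.4591 -0.2785  0.2404] [0.7103 0.7039 0.0006 0.0026] 0.03062949098804378 [ 0.8686  1.1023 -0.5621]
large_clip_centre 0.65 [248.7, 228.8] [ 0.4517 -0.3623  0.046 ]
```

View pics/g.png

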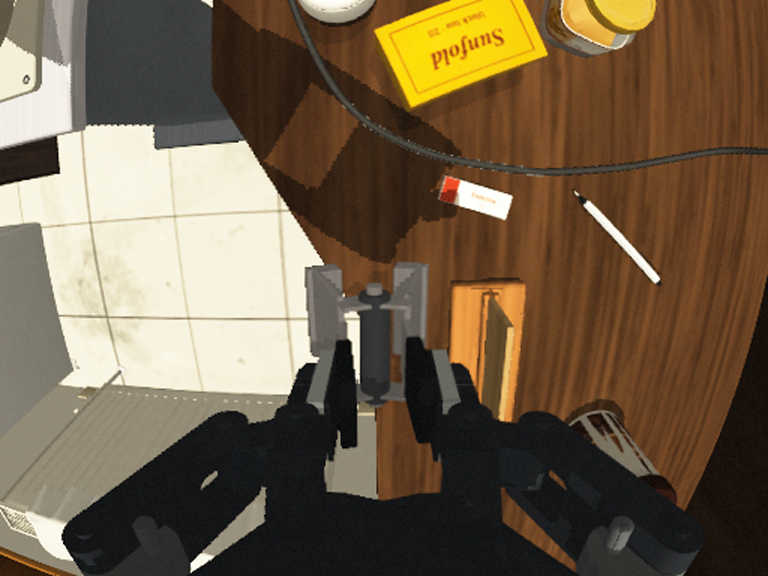

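The grip is better (opening 30.5 mm); only a small lean remains, with the jaws at column 366 and the arms at about 382. I'll carry it toward the tall board.

{"fn": "jog_arm", "kwargs": {"increments": [{"linear":[0.04,0.013,-0.007],"yaw":0,"claw":-1},{"linear":[0.04,0.013,-0.007],"yaw":0,"claw":-1},{"linear":[0.04,0.013,-0.007],"yaw":0,"claw":-1},{"linear":[0.04,0.013,-0.007],"yaw":0,"claw":-1},{"linear":[0.04,0.013,-0.007],"yaw":0,"claw":-1},{"linear":[0.04,0.013,-0.007],"yaw":0,"claw":-1},{"linear":[0.04,0.013,0],"yaw":0,"claw":-1},{"linear":[0,0,0],"yaw":0,"claw":-1}]}}

```text
time: 11.7
tool_pos: [0.551, 0.0037, 0.2778]
tcp_rot: [0.709, 0.705, -0.001, -0.001]
ft_force: [-1.1, 0.3, -0.7]
opening: 0.0305
grasp_force: 39.9
```

```bash
python3 look.py h.png tall_board_edge
cat > p.py <<'E'
from h import *
np.set_printoptions(precision=4,suppress=True)
c=np.load("c.npy",allow_pickle=True).item()
for cam in("scene","top"):
    optics.read_camera(cam)
    for d in place_of(cam,"tall_board_edge")[:1]: print(cam,d["p"],d["position"],atz(cam,d["position"],.14))
E
python3 p.py
```

```text
11.7 [0.551  0.0037 0.2778] [ 0.7091  0.7051 -0.001  -0.0013] 0.030464935748990195 [-1.1314  0.3274 -0.7201]
tall_board_edge 0.75 [268.4, 93.9] [0.5638 0.0845 0.14  ]
scene 0.81 [223.6, 102.9] [0.5607 0.0879 0.14  ]
```

View pics/h.png

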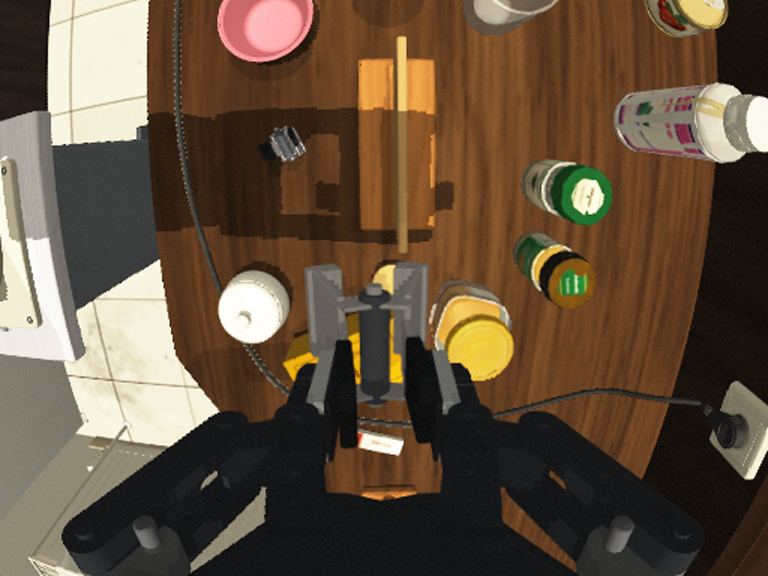

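Board top edge runs from (402,37) to (404,252), parallel to the tool's x; jaws are centred at (366,266). Now the offsets.

Run:
```python
from h import *
np.set_printoptions(precision=4,suppress=True)
c=np.load("c.npy",allow_pickle=True).item()
for n,p,z in[("edge far",(402,37),.14),("edge near",(404,252),.14),("jawL far",(306,266),.215),("jawR far",(428,266),.215),("jawLin",(341,268),.215),("jawRin",(395,268),.215),("spine far",(375,287),.257),("spine near",(375,401),.257),("TCPz same",(382,400),.2778)]:
    print(n,atz("wrist",np.array(p)/1.5,z,c))
print(proj("wrist",np.array([.551,.0037,.2778]),c)*1.5)
s=telemetry.read_state();R=cv2.Rodrigues(np.zeros(3))
im=cv2.imread("pics/h.png")[225:475,270:480]; cv2.imwrite("pics/h2.png",cv2.resize(im,None,fx=2.4,fy=2.4,interpolation=cv2.INTER_CUBIC))
```

```text
edge far [0.5638 0.1513 0.14  ]
edge near [0.5649 0.0131 0.14  ]
jawL far [0.5142 0.0252 0.215 ]
jawR far [0.5731 0.0249 0.215 ]
jawLin [0.5313 0.0241 0.215 ]
jawRin [0.5573 0.0239 0.215 ]
spine far [0.5485 0.0284 0.257 ]
spine near [ 0.5478 -0.0238  0.257 ]
TCPz same [ 0.551  -0.0098  0.2778]
[381.6639 369.1992]
```

View pics/h2.png

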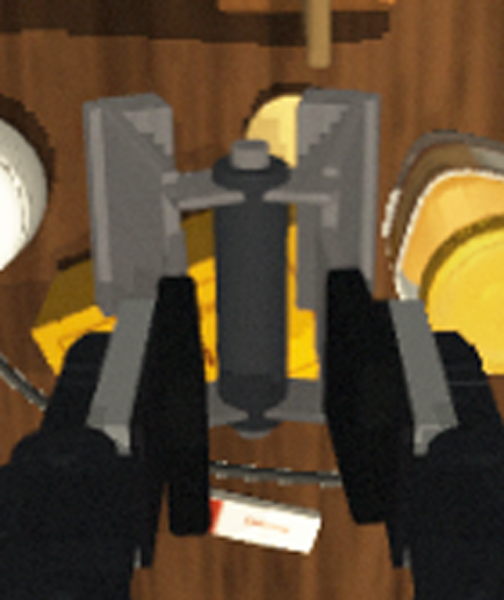

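The jaw mouth is 18–20 mm short of the board plane in x and 81 mm in y. I'll move above the board and check before lowering.

{"fn": "jog_arm", "kwargs": {"increments": [{"linear":[0.041,0.009,0],"yaw":-1,"claw":-1},{"linear":[0.04,0.009,0],"yaw":0,"claw":-1},{"linear":[0,0,0.02],"yaw":0,"claw":-1},{"linear":[0,0,0.02],"yaw":0,"claw":-1},{"linear":[0,0,0],"yaw":0,"claw":-1}]}}

```text
time: 12.62
tool_pos: [0.5682, 0.0816, 0.2384]
tcp_rot: [0.704, 0.71, -0.001, -0.001]
ft_force: [0.2, -0.6, -0.7]
opening: 0.0302
grasp_force: 39.9
```

```bash
python3 look.py i.png tall_board_edge
python3 - <<'E'
import cv2
im=cv2.imread("pics/i.png"); cv2.imwrite("pics/i2.png",cv2.resize(im[100:500,230:550],None,fx=1.5,fy=1.5,interpolation=cv2.INTER_CUBIC))
E
```

```text
12.625 [0.5682 0.0816 0.2384] [ 0.7045  0.7097 -0.0014 -0.001 ] 0.03021639731134346 [ 0.1659 -0.5547 -0.7045]
tall_board_edge 0.68 [248.1, 189.7] [0.5623 0.0816 0.14  ]
```

View pics/i2.png

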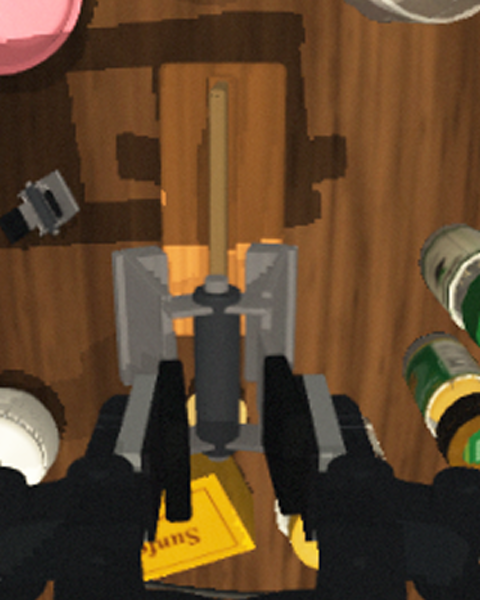

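The board edge (column ~375) lies between the two jaws, parallel to them. I'll compute the remaining offset (no more pictures viewed; that was one over the allowance of ten).

Run:
```python
from h import *
np.set_printoptions(precision=4,suppress=True)
c=np.load("c.npy",allow_pickle=True).item()
for n,p,z in[("edge far",(218,82),.14),("edge near",(218,275),.14),("jawL",(112,250),.1755),("jawR",(298,250),.1755),("spine far",(215,290),.2175),("spine near",(217,450),.2175)]:
    print(n,atz("wrist",(np.array([230,100])+np.array(p)/1.5)/1.5,z,c))
```

```text
edge far [0.5638 0.1546 0.14  ]
edge near [0.5641 0.0823 0.14  ]
jawL [0.5304 0.1022 0.1755]
jawR [0.5904 0.1026 0.1755]
spine far [0.5647 0.1035 0.2175]
spine near [0.5652 0.0544 0.2175]
```

{"fn": "jog_arm", "kwargs": {"increments": [{"linear":[0.004,0.001,0.015],"yaw":0,"claw":-1},{"linear":[0,0,0.015],"yaw":0,"claw":-1},{"linear":[0,0,0.015],"yaw":0,"claw":-1},{"linear":[0,0,0.01],"yaw":0,"claw":-1},{"linear":[0,0,0.01],"yaw":0,"claw":-1},{"linear":[0,0,0.005],"yaw":0,"claw":-1},{"linear":[0,0,0.003],"yaw":0,"claw":-1},{"linear":[0,0,0],"yaw":0,"claw":-1}]}}

```text
time: 13.72
tool_pos: [0.5704, 0.0864, 0.1669]
tcp_rot: [0.704, 0.71, 0.0, 0.0]
ft_force: [-0.5, 0.7, -0.6]
opening: 0.0303
grasp_force: 40.0
```

{"fn": "jog_arm", "kwargs": {"increments": [{"linear":[0,0,0.003],"yaw":0,"claw":-1},{"linear":[0,0,0],"yaw":0,"claw":-1}]}}

```text
time: 13.98
tool_pos: [0.5703, 0.0864, 0.1638]
tcp_rot: [0.704, 0.71, 0.0, -0.0]
ft_force: [-0.2, 0.8, -0.5]
opening: 0.0299
grasp_force: 40.0
```

{"fn": "jog_arm", "kwargs": {"increments": [{"linear":[0,0,0.0005],"yaw":0,"claw":-0.2},{"linear":[0,0,0.001],"yaw":0,"claw":-0.1},{"linear":[0,0,0.001],"yaw":0,"claw":0.0},{"linear":[0,0,0.001],"yaw":0,"claw":0.1},{"linear":[0,0,0.001],"yaw":0,"claw":0.2},{"linear":[0,0,0],"yaw":0,"claw":0.3},{"linear":[0,0,0],"yaw":0,"claw":0.6},{"linear":[0,0,0],"yaw":0,"claw":1}]}}

```text
time: 14.98
tool_pos: [0.5704, 0.0864, 0.1594]
tcp_rot: [0.704, 0.71, 0.0, 0.0]
ft_force: [0.7, 1.2, -0.6]
opening: 0.0836
grasp_force: 0.0
```

{"fn": "jog_arm", "kwargs": {"increments": [{"linear":[0,0,0],"yaw":0,"claw":1},{"linear":[0,0,-0.03],"yaw":0,"claw":1},{"linear":[0,0,-0.04],"yaw":0,"claw":1},{"linear":[-0.02,0,-0.05],"yaw":0,"claw":1},{"linear":[-0.05,0,-0.01],"yaw":0,"claw":1},{"linear":[0,0,0],"yaw":0,"claw":1}]}}

```text
time: 15.72
tool_pos: [0.5715, 0.0141, 0.2909]
tcp_rot: [0.705, 0.709, 0.001, 0.001]
ft_force: [-0.3, 1.3, -0.5]
opening: 0.0853
grasp_force: 0.0
```

```bash
python3 look.py j.png
cat > q.py <<'E'
from h import *
from scipy.optimize import minimize
np.set_printoptions(precision=4,suppress=True)
C={k:optics.calibration(k) for k in("wrist","scene","top")}
rs=[]
M={}
for cam in C:
    optics.read_camera(cam)
    for d in place_of(cam,"large_clip_centre")[:1]: print(cam,d["p"],d["position"],atz(cam,d["position"],.146,C[cam])); rs.append(ray(cam,d["position"],C[cam]))
    r=regions_of(cam,"large_clip_centre")
    if r: M[cam]=r[0]["mask"]; print(cam,"mask",r[0]["p"],M[cam].sum())
print("tri",tri(rs))
# silhouette pose fit: x,y,z centre, yaw, lean
from scipy.spatial.transform import Rotation as Ro
def rend(p,cam,S=4):
    Rm=Ro.from_euler("ZYX",[p[3],p[4],p[5]]).as_matrix(); o=np.array(p[:3]); T=lambda P:[o+Rm@np.array(q) for q in P]
    polys=[[(i*.016,j*.022,k) for i in(1,-1) for j in(1,-1) for k in(-.046,-.002)]]+[[(s*d,j*.0125,k) for d,k in((.012,-.002),(.027,.045)) for j in(1,-1)] for s in(1,-1)]
    im=np.zeros((384*S,512*S),np.uint8)
    for P in polys: cv2.fillConvexPoly(im,cv2.convexHull(np.float32([proj(cam,q,C[cam])*S for q in T(P)])).astype(np.int32),255)
    return cv2.resize(im,(512,384),interpolation=cv2.INTER_AREA)/255.
sc=np.array([.01,.01,.01,.1,.1,.1])
f=lambda q: sum(np.abs(rend(q*sc,k)-M[k]).sum()/M[k].sum() for k in M)
x0=np.array([.565,.084,.146,0,0,0])/sc
r=minimize(f,x0,method="Nelder-Mead",options=dict(initial_simplex=np.vstack([x0,x0+np.diag([.5]*6)]),maxfev=600))
p=r.x*sc; print(p[:3],np.degrees(p[3:]),r.fun,f(x0))
E
python3 q.py
```

```text
15.725 [0.5715 0.0141 0.2909] [0.7053 0.7089 0.0008 0.0012] 0.08532400103261481 [-0.2516  1.3158 -0.4615]
wrist 0.8 [249.9, 103.4] [0.5662 0.087  0.146 ]
wrist mask 0.92 2528
scene 0.73 [222.7, 101.8] [0.5576 0.0856 0.146 ]
scene mask 0.89 555
tri (array([0.5627, 0.0884, 0.1423]), [np.float64(0.0036882629520696964), np.float64(0.0036882629520697905)])
[0.5645 0.0883 0.1542] [ 0.1694  4.2384 -1.4072] 0.5291168448791308 0.9371654770928783
```

Run:
```python
from h import *
np.set_printoptions(precision=4,suppress=True)
c=optics.calibration("wrist"); im=optics.read_camera("wrist").copy(); m=regions_of("wrist","large_clip_centre")[0]["mask"]
rows=np.where(m.any(1))[0]; print(rows.min(),rows.max())
for r in range(rows.min(),rows.max()+1,5):
    q=np.where(m[r])[0]; g=im[r].astype(int).mean(1); print(r,q.min(),q.max(),(q.min()+q.max())/2, ' '.join(str(int(v)) for v in g[q.min()-2:q.max()+3:2]))
for z in(.105,.14,.19): print(z,proj("wrist",np.array([.564,.086,z]),c),[proj("wrist",np.array([.564,.086+j,z]),c)[1] for j in(-.022,-.0125,.022)])
```

```text
77 132
77 248 253 250.5 110 114 134 120 83
82 234 264 249.0 92 85 117 118 110 99 95 96 52 60 56 89 103 110 110 124 119 91
87 232 265 248.5 91 133 87 123 116 138 132 45 50 52 59 54 50 65 139 115 93 125 97
92 221 282 251.5 70 24 18 21 17 12 15 16 35 90 112 134 85 47 51 59 60 52 50 126 95 94 90 74 16 14 17 12 13 19 20 19 34
97 221 283 252.0 72 28 19 18 16 18 14 17 26 91 95 96 97 46 52 60 59 51 47 90 97 94 90 59 11 14 17 15 17 18 20 21 35 63
102 221 282 251.5 72 33 25 23 17 13 16 19 11 90 111 98 94 46 50 61 57 51 49 105 97 93 87 57 16 14 14 12 12 18 20 21 33
107 222 282 252.0 61 14 22 22 14 13 12 17 83 90 133 127 41 50 56 57 51 49 78 99 93 87 81 27 17 18 12 14 11 19 21 20 41
112 222 282 252.0 64 16 21 19 15 11 15 17 66 87 131 127 40 50 51 55 52 47 75 97 92 89 80 23 17 15 16 14 16 20 16 21 53
117 221 282 251.5 69 47 18 22 20 15 16 10 13 115 130 133 92 51 52 56 55 51 48 101 94 103 95 62 12 16 16 13 13 20 21 18 42
122 232 264 248.0 91 94 84 134 141 132 93 54 42 55 56 54 46 58 96 92 118 94 93
127 243 257 250.0 65 58 43 53 57 54 49 45 74 83
132 249 252 250.5 86 101 94 70
0.105 [249.0748 104.7237] [np.float64(124.62683397990094), np.float64(116.05427883615876), np.float64(84.73478451251839)]
0.14 [248.3653 105.8644] [np.float64(128.1256470043535), np.float64(118.54361415569132), np.float64(83.48285107307275)]
0.19 [246.9982 108.0659] [np.float64(134.85238762059018), np.float64(123.33923697994408), np.float64(81.06888732898022)]
```

```bash
python3 -c "
from h import *
print(workorder.close_job())"
```

```text
the job is handed in; nothing more can be done
None
```

The large clip is shut astride the middle of the tall board's top edge, square to it with jaws roughly 30–40 mm down and a lean of about 4°; the small clip was left alone and the job is handed in at about 16 s, though I viewed 11 pictures, one over the limit of 10.

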